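Set the plaster cone carriage to the red clip

ROBOT

A 7-joint arm with a two-finger parallel gripper is mounted at the origin on the work surface. World frame = base frame: x ahead of the robot, y to its left, z up, the work surface at z = 0. Lengths are in m, angles in degrees, forces in N, time in s.
With the tool pointing down it reaches from about 0.4 to 0.85 m from the base axis. Payload 4.4 kg.
Tool frame: the origin (TCP) lies on the mounting face of the last link; the fingertips stand 199 mm ahead of it and the grasp point (between the pads) lies 180 mm ahead of it (grip_depth is the distance from the TCP to the grasp point, in m); z points along the fingers, y is the line along which they close (so a half turn about z gives the same grasp; the last joint's range is limited). The gripper opens to 94 mm and grips with 3 to 60 N. Pads are 16 mm wide; open, the fingers measure 119 mm over their backs; the gripper's body (75 mm by 177 mm) begins 78 mm behind the grasp point.
Start: joints at [-78.14, 36.005, 2.206, 86.941, -1.547, 57.084, -1.146], TCP at [0.175, 0.626, 0.405] pointing down, gripper open.
Joint ranges: [-175.42, 175.42], [-21.48, 121.26], [-71.46, 75.88], [10.55, 141.38], [-63.04, 243.04], [13.31, 113.54], [-168.57, 168.57]. Speed limits (degrees/s): [147.25, 147.25, 180, 180, 180, 180, 180].

INTERFACE

Orientations are given as [roll, pitch, yaw] about the fixed x, y, z axes, in that order (R = Rz(yaw) Ry(pitch) Rx(roll)).
In Python, from cell import read_state, get_image, job_done, grip_depth gives the robot as it stands. The module is installed in compiled form; this text tells all that it offers.
- The arm moves only by the shell command python3 -m jog 'ROWS' [OPENING] [FORCE]. ROWS is JSON, a list of rows, each a list of 4 numbers: the shift along the world's x, y, z in mm, then the turn about the world's z in rad. A call has 1 to 20 rows; each row shifts and turns the commanded pose from where the row before left it; what a row does not reach is not made up. A row lasts 1/12 s, in which the tool goes at most 41.7 mm and 7.16 degrees, less where a joint would pass 70% of its speed; a pose out of reach is approached as far as the arm can. A call with a gripper value outside its range is refused whole. OPENING is the finger opening in mm, from 0 to 94, set as the call begins (- or left out, the last holds). The fingers move at their own pace and stop on an object; FORCE is the grip in N (left out, the last holds). Time passes only in rows, so rows that do not move let the fingers close. It gives the time, the measured TCP pose, the force, the opening and the grip force at its end, in the units of the state.
- read_state(): the state, without advancing time (a new reading comes with each control period).
- get_image(name): name is "side" or "top" or "wrist"; returns a dict with "color" (420x560x3 uint8, blue, green, red), "z_map" (420x560 float32, m along the optical axis (not along the pixel's ray), 0 where there is no reading), "K" (3x3 intrinsics, pixels), "R" (3x3) and "t" (3): a world point X has camera coordinates R X + t; the wrist camera has in their place "tool_from_camera" (4x4, takes a point from camera to tool coordinates, whose origin is the TCP and whose axes are the flange's). Camera axes: x right, y down, z forward; pixel columns grow to the right and rows downward; lengths in m; the calibration is good to about 2 mm. The wrist camera is an equidistant fisheye: a pixel r from the principal point sees the ray r / f radians off the axis. A picture is of the moment at which its call begins: read the wrist's pose just before it.
- job_done(): hands the job in; it is judged then, once.
The state is a dict: "time_s": time; "joints": joint angles; "qvel": joint speeds; "effort": joint torques, N m; "tool_pos": TCP position; "ee_rot": TCP orientation; "force": force on the tool from outside, world axes, zero at the start; "wrist_torque": the same for the moment, N m; "gripper_width": finger opening in m; "gripper_force": force on a finger pad.
Only numpy, scipy, OpenCV 4.12 (cv2) and the standard library are available. Lean on these libraries where they do the work, as an engineer would, in place of code of your own. Each camera call takes 0.05 s, during which the arm holds its last target. There are 200 camera calls.

TASK

The next vessel to dry needs its plaster prop set in place. On the teak rack, slide the carriage that carries the cream plaster cone along its rail until the white pointer under its black handle is level with the red clip on that rail's scale, then let go. Leave the other carriage (brown bottle base) and the painted sherd where they are.

Things in the scene. Friction and masses are not known exactly. Their poses are not given: they have to be found in the camera images.
- cone_handle (a point): Grip point on the black handle fin (14 mm along y, 24 along x, 54 tall) of the carriage with the cream cone: 17 mm under the fin's top, 37 above the blue deck (150 x 56 mm), level in y with the white pointer. y: along the rail, its only motion (2-3 N friction, stays put); z up. Cone (52 wide, 60 tall) 90 mm to +y. Clip starts 50-175 mm to +y; the end stop is 25 mm or more past it.
- red_clip: Red clip, 22 x 14 (along the rail) x 16 mm tall, fixed on the white scale strip on the +x side of the cone carriage's rail, 43 mm from the rail's middle line. Origin: centre of its underside, 53 mm below cone_handle's height. y along the rail, z up, as for the carriage. Its place along the rail varies.
- bottle_handle (a point): The same point on the equal handle of the other carriage, which carries a brown glass bottle base (56 mm wide, 42 mm tall) on a parallel rail 140 mm away across the rails (either side). Not to be moved.
- sherd: Black-figure pottery sherd, terracotta with black paint, about 45 x 80 mm and 8 mm thick, lying loose on the rack's slats (60 mm above the counter) along the rack edge nearest the robot. Origin: centre of its underside. Not to be moved.

How it is judged (in metres and radians):
At the end, for the whole second after the job is handed in: The cone carriage's handle (and so its white pointer) is within 10 mm of the red clip's middle along the rail and stays there; the bottle carriage is within 15 mm and the sherd within 20 mm of where they started (y of cone_handle in the frame of red_clip between -0.01 and 0.01 m and distance of bottle_handle from where it was at the start of the episode below 0.015 m and distance of sherd from where it was at the start of the episode below 0.02 m); the robot touches nothing.
It fails at once if the bottle carriage is moved (15 mm or more) (distance of bottle_handle from where it was at the start of the episode above 0.015 m).
It fails at once if the sherd is moved (20 mm or more) (distance of sherd from where it was at the start of the episode above 0.02 m).
It also fails if it takes over 29 s, if anything falls off the work surface, if the arm or the gripper's body presses on something with over 40 N, if the wrist force passes 120 N, or if a joint passes its speed limit or range.

## Working session

There is one attempt and no reset: what is moved stays moved. The work goes in short steps, Python scripts to look and compute and a shell command to move; the robot and the scene stay as the last step left them, time stands still between calls to the robot, and variables do not carry over. Pictures are saved under pics/ and viewed, at most 10 in all, crops included, and the job is handed in when it is done.

```bash
mkdir -p pics; cat > h.py <<'E'
import numpy as np,cv2
from cell import *
def cloud(d):
    z=d["z_map"];v,u=np.indices(z.shape);K=d["K"]
    P=np.stack([(u-K[0,2])/K[0,0]*z,(v-K[1,2])/K[1,1]*z,z],-1)
    return (P-d["t"])@d["R"]
E
python3 - <<'E'
from h import *
s=read_state();print(s["time_s"],s["tool_pos"],s["ee_rot"])
for n in("side","top"):
    d=get_image(n);np.savez(n,**d);cv2.imwrite(f"pics/{n}.png",d["color"])
E
```

```text
0.0 [0.17502343 0.62569585 0.40379111] [-1.79895301e+02  3.33229014e-03  1.64368031e+02]
```

View pics/top.png

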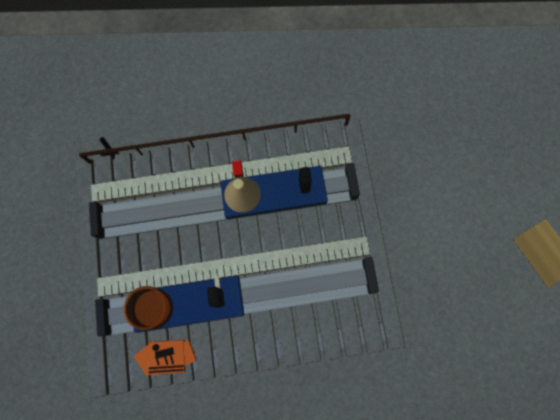

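View pics/side.png

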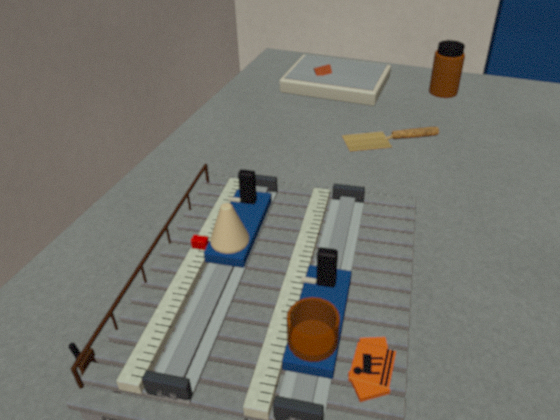

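The top view shows the cone carriage on the far rail, with its handle at about (305,180) and the red clip at (238,168). The bottle carriage is on the near rail with its handle at (215,297), and the sherd is at (165,357). The side view shows the cone handle at (247,186) and the clip at (200,242).

```bash
python3 - <<'E'
from h import *
for n,hb,bb in(("top",(292,162,318,198),(203,285,228,310)),("side",(236,166,260,206),(314,245,340,288))):
    d=dict(np.load(n+".npz"));P=cloud(d);c=d["color"].astype(int);b,g,r=c[...,0],c[...,1],c[...,2]
    yy,xx=np.indices(b.shape)
    def rep(k,m,top=.008):
        Q=P[m&(d["z_map"]>0)]; zt=np.percentile(Q[:,2],97);T=Q[Q[:,2]>zt-top]
        print(n,k,len(Q),"ztop %.3f"%zt,"top mean",T.mean(0).round(4),"min",np.percentile(T,3,0).round(3),"max",np.percentile(T,97,0).round(3))
    rep("clip",(r>150)&(g<60)&(b<60))
    dark=(c.max(-1)<45)
    for k,B in(("cone_h",hb),("bot_h",bb)):
        rep(k,dark&(xx>B[0])&(xx<B[2])&(yy>B[1])&(yy<B[3]))
    blue=(b>70)&(r<40)&(g<90)&(P[...,2]<.3)&(P[...,2]>.05)
    if n=="top":
        for k,m in(("deckC",blue&(yy<240)),("deckB",blue&(yy>240))):
            rep(k,m);Q=P[m&(d["z_map"]>0)][:,:2].astype(np.float32);print(cv2.minAreaRect(Q))
        m=(P[...,2]>.05)&(c.min(-1)>110)&(yy<205)&(yy>140)
        Q=P[m][:,:2].astype(np.float32);v=cv2.fitLine(Q,cv2.DIST_HUBER,0,.01,.01).ravel();print("scale line",len(Q),v,np.degrees(np.arctan2(v[1],v[0])))
E
```

```text
top clip 4 ztop 0.092 top mean [0.6601 0.0802 0.0911] min [0.657 0.079 0.09 ] max [0.666 0.081 0.092]
top cone_h 270 ztop 0.148 top mean [ 0.6298 -0.0202  0.1452] min [ 0.62  -0.027  0.141] max [ 0.641 -0.014  0.148]
top bot_h 282 ztop 0.147 top mean [0.4733 0.1001 0.1454] min [0.463 0.094 0.141] max [0.484 0.107 0.148]
top deckC 2210 ztop 0.094 top mean [0.6254 0.0095 0.0919] min [ 0.597 -0.046  0.09 ] max [0.654 0.094 0.094]
((0.6254697442054749, 0.024181894958019257), (0.053656406700611115, 0.14795908331871033), 7.680877208709717)
top deckB 2385 ztop 0.094 top mean [0.4695 0.1235 0.0921] min [0.443 0.075 0.09 ] max [0.498 0.168 0.094]
((0.4675423502922058, 0.14522717893123627), (0.05435064435005188, 0.14642766118049622), 7.732516288757324)
scale line 4175 [ 0.13723353 -0.9905387   0.66593355  0.05555921] -82.112206
side clip 96 ztop 0.093 top mean [0.6606 0.0782 0.0904] min [0.651 0.072 0.088] max [0.67  0.084 0.093]
side cone_h 479 ztop 0.145 top mean [ 0.6289 -0.0177  0.1424] min [ 0.62  -0.024  0.138] max [ 0.639 -0.014  0.146]
side bot_h 640 ztop 0.146 top mean [0.4722 0.1033 0.1429] min [0.462 0.097 0.138] max [0.482 0.108 0.146]
```

```bash
python3 -m jog '[[22,-32,0,0.02],[23,-32,0,0.02],[23,-32,0,0.02],[23,-32,0,0.02],[23,-32,0,0.02],[23,-32,0,0.02],[23,-32,0,0.02],[23,-32,0,0.02],[23,-32,0,0.02],[23,-32,0,0.02],[23,-32,0,0.02],[23,-32,0,0.02],[23,-32,0,0.02],[23,-32,0,0.02],[23,-32,0,0.02],[23,-32,0,0.02],[23,-32,0,0.02],[23,-32,0,0.02],[23,-32,0,0.02],[18,-37,0,0.03]]' 50 20
python3 -m jog '[[0,0,0,0],[0,0,0,0]]'
python3 - <<'E'
from h import *
s=read_state();print(s["time_s"],s["tool_pos"],s["ee_rot"],s["joints"],s["force"],s["gripper_width"])
d=get_image("wrist");np.savez("w1",tp=s["tool_pos"],rot=s["ee_rot"],**d);print(d["tool_from_camera"].round(3),d["K"])
cv2.imwrite("pics/w1.png",d["color"])
E
```

```text
time_s: 1.77
tool_pos: [0.6303, -0.0198, 0.4043]
ee_rot: [179.9, 0.0, -172.0]
force: [-0.1, 0.6, -0.2]
gripper_width: 0.05
gripper_force: 0.0
time_s: 1.93
tool_pos: [0.6294, -0.0226, 0.4038]
ee_rot: [-179.9, -0.1, -172.5]
force: [-0.5, 1.3, 0.4]
gripper_width: 0.0499
gripper_force: 0.0
1.9333 [ 0.62943137 -0.022593    0.40375491] [-1.79929122e+02 -7.99628096e-02 -1.72486548e+02] [ 0.40625882 34.32943316 -1.52428551 90.35552259  1.14104377 55.40101003
 96.01180355] [-0.45275402  1.28559743  0.38633851] 0.0499397410297477
[[ 0.001 -0.972 -0.233  0.067]
 [ 1.     0.001  0.001  0.001]
 [-0.    -0.233  0.972  0.021]
 [ 0.     0.     0.     1.   ]] [[325.1922621    0.         281.28324459]
 [  0.         325.1922621  214.18350304]
 [  0.           0.           1.        ]]
```

View pics/w1.png

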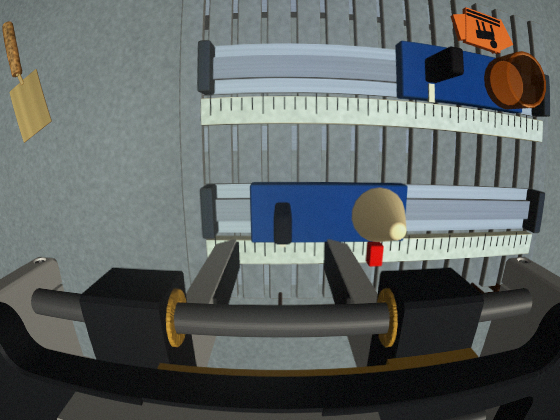

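The wrist view shows the handle at (283,222), midway between the fingers, and the clip at (376,254). I'm going down now.

```bash
python3 -m jog '[[0,3,-20,0.005],[0,0,-25,0],[0,0,-25,0],[0,0,-15,0],[0,0,-10,0],[0,0,0,0],[0,0,0,0]]'
python3 -m jog '[[0,0,0,0],[0,0,0,0],[0,0,0,0],[0,0,0,0],[0,0,0,0],[0,0,0,0]]' 5 25
```

```text
time_s: 2.57
tool_pos: [0.629, -0.0147, 0.3098]
ee_rot: [180.0, -0.0, -171.8]
force: [-1.0, -1.0, 0.1]
gripper_width: 0.0499
gripper_force: 0.0
time_s: 3.07
tool_pos: [0.6295, -0.0169, 0.3104]
ee_rot: [-179.9, 0.1, -171.9]
force: [-0.4, -2.0, 5.0]
gripper_width: 0.0139
gripper_force: 24.9
```

```bash
python3 -m jog '[[-0.5,4,0,0],[-1,8,0,0],[-1.5,11,0,0],[-1.5,11,0,0],[-1.5,11,0,0],[-1.5,11,0,0],[-1.5,11,0,0],[-1.5,11,0,0],[-1,8,0,0],[-0.5,3,0,0],[0,0,0,0],[0,0,0,0],[0,0,0,0]]'
python3 - <<'E'
from h import *
s=read_state();print(s["time_s"],s["tool_pos"],s["ee_rot"],s["force"],s["gripper_width"])
d=get_image("wrist");np.savez("w2",tp=s["tool_pos"],rot=s["ee_rot"],**d)
cv2.imwrite("pics/w2.png",d["color"])
d=get_image("side");np.savez("side2",**d);c=d["color"]
cv2.imwrite("pics/s2.png",cv2.resize(c[130:330,120:400],None,fx=2.8,fy=2.8,interpolation=cv2.INTER_CUBIC))
E
```

```text
time_s: 4.15
tool_pos: [0.6169, 0.0758, 0.3103]
ee_rot: [179.8, 0.1, -171.7]
force: [-0.1, 2.1, 5.3]
gripper_width: 0.014
gripper_force: 25.0
4.15 [0.61693784 0.07582254 0.31030567] [ 1.79846545e+02  6.67881349e-02 -1.71749052e+02] [-0.10667366  2.12570268  5.29085204] 0.01397342275388768
```

View pics/w2.png

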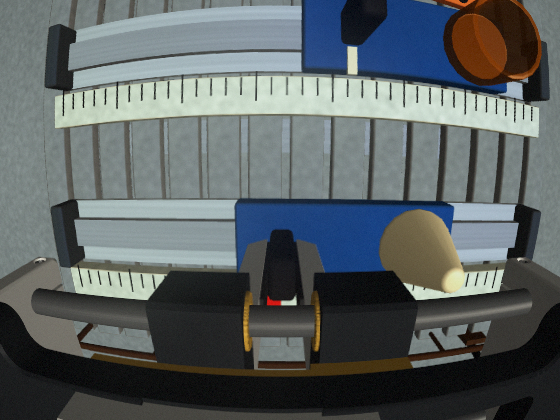

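View pics/s2.png

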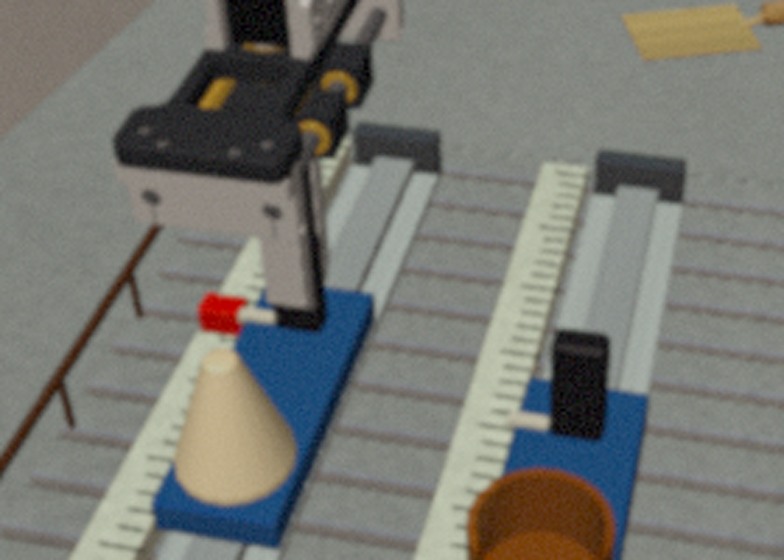

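The carriage is near the clip, with the red clip at about (274,300) in the wrist view and the pointer slightly to +y of it. I'll release, lift and measure with nothing in the way.

```bash
python3 -m jog '[[0,0,0,0],[0,0,0,0],[0,0,0,0]]' 50
python3 -m jog '[[0,0,20,0],[0,0,30,0],[0,0,30,0],[0,0,15,0],[40,0,0,0],[40,0,0,0],[40,0,0,0],[0,0,0,0],[0,0,0,0],[0,0,0,0]]'
python3 - <<'E'
from h import *
s=read_state();print(s["time_s"],s["tool_pos"],s["force"])
d=get_image("side");P=cloud(d);np.savez("s3",**d);c=d["color"].astype(int);b,g,r=c[...,0],c[...,1],c[...,2]
u=np.array([-.137,.9905,0])
def rep(k,m,zr):
    Q=P[m&(P[...,2]>zr[0])&(P[...,2]<zr[1])];print(k,len(Q),np.median(Q,0).round(4),"along",np.percentile(Q@u,[3,50,97]).round(4));return Q
rep("clip",(r>150)&(g<60)&(b<60),(.08,.1))
near=(abs(P[...,0]-.617)<.03)&(abs(P[...,1]-.076)<.03)
rep("handle",near&(c.max(-1)<50),(.136,.155))
cv2.imwrite("pics/s3.png",cv2.resize(d["color"][180:300,170:310],None,fx=4.5,fy=4.5,interpolation=cv2.INTER_CUBIC))
d=get_image("wrist");cv2.imwrite("pics/w3.png",d["color"])
E
```

```text
time_s: 4.5
tool_pos: [0.6166, 0.0738, 0.3092]
ee_rot: [180.0, -0.1, -171.8]
force: [0.3, -0.9, 0.5]
gripper_width: 0.0305
gripper_force: 0.0
time_s: 5.33
tool_pos: [0.7364, 0.0732, 0.4033]
ee_rot: [180.0, -0.2, -171.8]
force: [-0.4, 0.8, 0.1]
gripper_width: 0.0502
gripper_force: 0.0
5.3333 [0.73643453 0.07319983 0.40330797] [-0.35237733  0.78821299  0.12365283]
clip 96 [0.6612 0.0789 0.0906] along [-0.0193 -0.0124 -0.008 ]
handle 153 [0.6152 0.0817 0.1432] along [-0.0105 -0.0033 -0.0013]
```

View pics/w3.png

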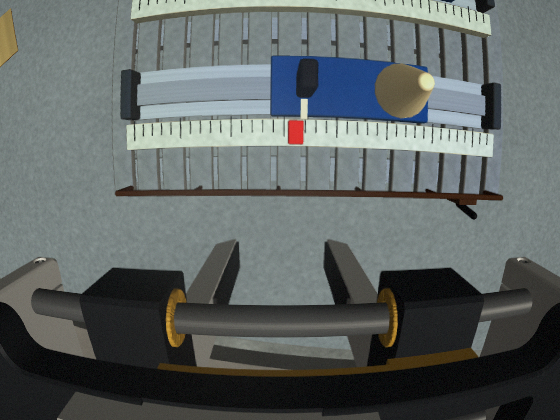

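View pics/s3.png

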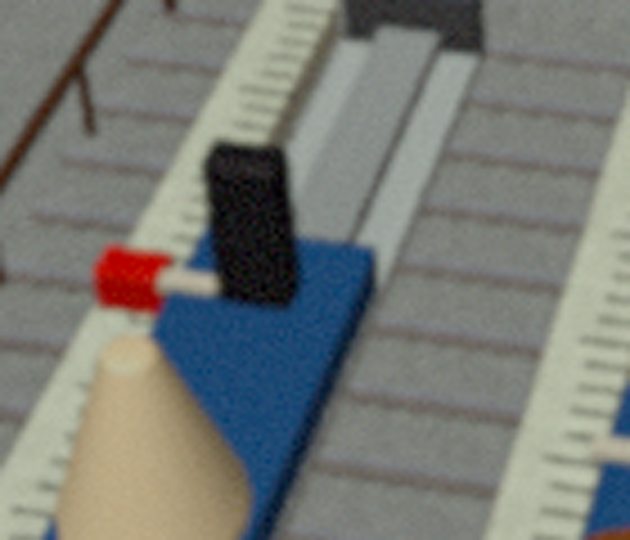

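The wrist view shows the clip spanning columns 288–303 (14 mm) and the pointer at 304, so it has overshot by about 7–8 mm. The depth measurement agrees. I'll grip again at the same commanded place and move back 7.5 mm.

```bash
python3 -m jog '[[-40,0,0,0],[-40,0,0,0],[-40,0,0,0],[0,0,0,0],[0,0,-30,0],[0,0,-30,0],[0,0,-20,0],[0,0,-15,0],[0,0,0,0],[0,0,0,0]]' 50
python3 -m jog '[[0,0,0,0],[0,0,0,0],[0,0,0,0],[0,0,0,0],[0,0,0,0],[0,0,0,0],[0.5,-3.5,0,0],[0.5,-4,0,0],[0,0,0,0],[0,0,0,0],[0,0,0,0],[0,0,0,0]]' 5 25
python3 -m jog '[[0,0,0,0],[0,0,0,0],[0,0,0,0],[0,0,0,0]]' 50
python3 -m jog '[[0,0,20,0],[0,0,30,0],[0,0,30,0],[0,0,15,0],[40,0,0,0],[40,0,0,0],[40,0,0,0],[0,0,0,0],[0,0,0,0],[0,0,0,0]]'
python3 - <<'E'
from h import *
d=get_image("wrist");cv2.imwrite("pics/w4.png",cv2.resize(d["color"][20:180,180:460],None,fx=2.8,fy=2.8,interpolation=cv2.INTER_CUBIC))
E
```

```text
time_s: 6.27
tool_pos: [0.6165, 0.0731, 0.3101]
ee_rot: [180.0, -0.0, -171.8]
force: [-0.2, -0.5, 0.2]
gripper_width: 0.0504
gripper_force: 0.0
time_s: 7.27
tool_pos: [0.6184, 0.0646, 0.3102]
ee_rot: [-180.0, 0.0, -171.9]
force: [-0.9, -0.8, 5.8]
gripper_width: 0.0138
gripper_force: 25.0
time_s: 7.6
tool_pos: [0.618, 0.0652, 0.3092]
ee_rot: [-180.0, -0.1, -171.9]
force: [-0.2, 0.5, -0.3]
gripper_width: 0.0368
gripper_force: 0.0
time_s: 8.43
tool_pos: [0.7375, 0.0654, 0.4035]
ee_rot: [180.0, -0.1, -171.9]
force: [-0.1, -0.1, 0.3]
gripper_width: 0.0499
gripper_force: 0.0
```

View pics/w4.png

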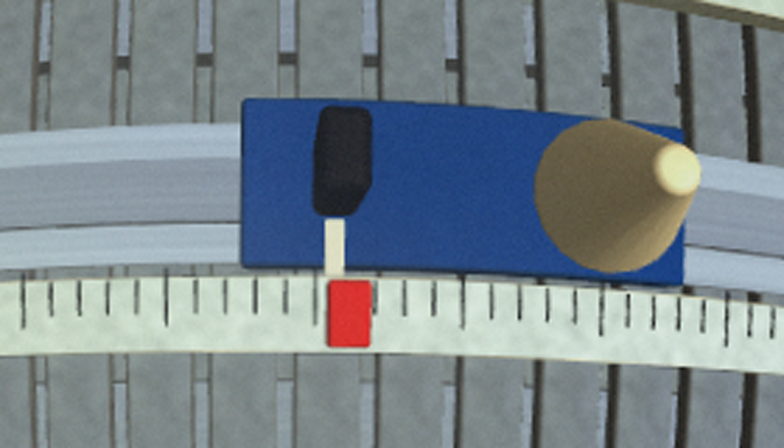

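The crop shows the pointer at column 334 and the clip centre at 349 (42 px = 14 mm), so it is about 5 mm short. That is inside tolerance, but I'll do one slow nudge to centre it.

```bash
python3 -m jog '[[-40,0,0,0],[-40,0,0,0],[-40,0,0,0],[0,0,0,0],[0,0,-30,0],[0,0,-30,0],[0,0,-20,0],[0,0,-15,0],[0,0,0,0],[0,0,0,0]]' 50
python3 -m jog '[[0,0,0,0],[0,0,0,0],[0,0,0,0],[0,0,0,0],[0,0,0,0],[0,0,0,0],[-0.2,1.5,0,0],[-0.3,2,0,0],[-0.2,1.5,0,0],[0,0,0,0],[0,0,0,0],[0,0,0,0],[0,0,0,0],[0,0,0,0],[0,0,0,0]]' 5 15
python3 -m jog '[[0,0,0,0],[0,0,0,0],[0,0,0,0],[0,0,0,0],[0,0,0,0],[0,0,0,0]]' 50
python3 -m jog '[[0,0,20,0],[0,0,30,0],[0,0,30,0],[0,0,15,0],[40,0,0,0],[40,0,0,0],[40,0,0,0],[0,0,0,0],[0,0,0,0],[0,0,0,0]]'
python3 - <<'E'
from h import *
d=get_image("wrist");cv2.imwrite("pics/w5.png",cv2.resize(d["color"][20:180,180:460],None,fx=2.8,fy=2.8,interpolation=cv2.INTER_CUBIC))
E
```

```text
time_s: 9.32
tool_pos: [0.6174, 0.0655, 0.3101]
ee_rot: [-180.0, -0.1, -171.8]
force: [0.5, 0.0, 0.7]
gripper_width: 0.0499
gripper_force: 0.0
time_s: 10.57
tool_pos: [0.6175, 0.0706, 0.3101]
ee_rot: [180.0, 0.0, -171.9]
force: [0.2, -1.1, 5.7]
gripper_width: 0.0139
gripper_force: 15.0
time_s: 11.07
tool_pos: [0.6174, 0.0706, 0.3095]
ee_rot: [180.0, -0.0, -171.8]
force: [0.4, 0.0, -0.4]
gripper_width: 0.0491
gripper_force: 0.0
time_s: 11.9
tool_pos: [0.7368, 0.0705, 0.4037]
ee_rot: [180.0, -0.1, -171.9]
force: [-1.0, 0.5, -0.3]
gripper_width: 0.0501
gripper_force: 0.0
```

View pics/w5.png

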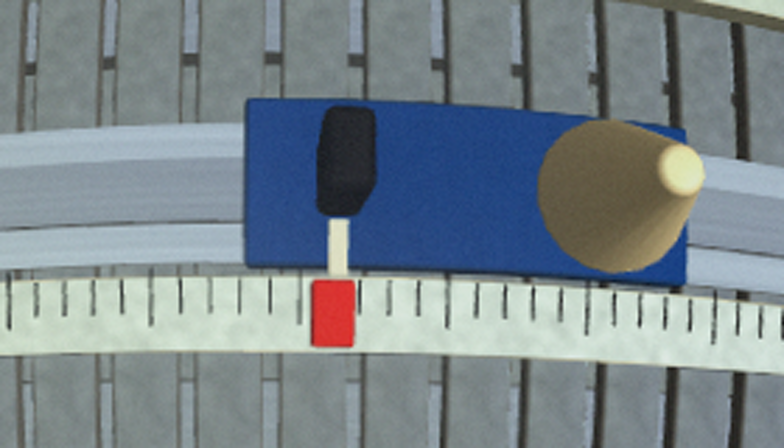

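The pointer is now at column 338 and the clip centre at 333, an offset of about 1.5 mm. The robot is clear of everything.

```bash
python3 -c "
from cell import *
print(job_done())"
```

```text
the job is handed in; nothing more can be done
None
```

The cone carriage's pointer stands about 1.5 mm from the red clip's middle in the last wrist picture; the carriage is released, the arm never went near the bottle carriage or sherd, and the job was handed in at about 12 s, with no verdict returned.

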